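Tuck a test coupon under the lapped hold-down leaf and hold it flat

ROBOT

A 6-joint arm with a two-finger parallel gripper is mounted at the origin on a cart in front of the work surface, level with it; the furniture and walls round the work are solid. World frame = base frame: x ahead of the robot, y to its left, z up, the work surface at z = 0. Lengths are in m, angles in rad, forces in N, time in s.
With the tool pointing down it reaches from about 0.25 to 0.8 m from the base axis. Payload 8.5 kg.
Tool frame: the origin (TCP) lies midway between the tips of the shut fingers; the grasp point (between the pads) lies 19 mm behind it; z points along the fingers, y is the direction in which the jaws open and shut (so a half turn about z gives the same grasp; the last joint's range is limited). The gripper opens to 85 mm and grips with 20 to 120 N. Pads are 22 mm wide; open, the fingers measure 114 mm over their backs; the gripper's body (76 mm by 85 mm) begins 54 mm behind the grasp point. The pads swing forward as they close: fully open they stand 13 mm farther back than shut.
Start: joints at [-1.308, 0.238, -0.013, 1.319, 0, 1.571], TCP at [0.136, -0.507, 0.231] pointing down, gripper open.
Joint ranges: [-2.66, 2.66], [-1.03, 1.9], [-1.14, 1.46], [-1.82, 2.27], [-1.45, 1.34], [-3.14, 3.14]. Speed limits (rad/s): [2.22, 2.22, 2.79, 3.14, 3.14, 3.14].

INTERFACE

Orientations are given as a rotation vector (axis times angle).
In Python, from plant import * gives the robot as it stands.
- The arm moves only by the tool apply_moves, never from a script. Its argument "plan" is one flat list of numbers, 7 for each row, row after row: the shift along the world's x, y, z as a fraction of full scale, then the turn, a rotation vector about the world's x, y, z as a fraction of full scale, then the opening, from 0 (shut) to 1 (fully open). In form: [dx, dy, dz, rx, ry, rz, jaw, dx, dy, dz, rx, ry, rz, jaw, ...]. A call has 1 to 5 rows; each row shifts and turns the pose as measured when the row begins; what a row does not reach is not made up. Full scale, the value 1, is 25 cm for a shift and 2 pi rad for a turn. A row lasts 1/8 s, in which the tool goes at most 62.5 mm and 10.7 degrees, less where a joint would pass 70% of its speed; a pose out of reach is approached as far as the arm can. A call with a number of a shift or a turn outside -1 to 1 is refused whole. A call with a gripper value outside its range is refused whole. The fingers move at their own pace and stop on an object; "force" is the grip in N (left out, the last holds). Time passes only in rows, so rows that do not move let the fingers close. It gives the time, the measured TCP pose, the force and the opening at its end, in the units of the state.
- state(): the state, without advancing time (a new reading comes with each control period).
- camera(name): name is "scene" or "top" or "wrist"; returns a dict with "frame" (384x512x3 uint8, blue, green, red), "fov_y" (degrees; the focal length in pixels is half the picture's height over the tangent of half this angle, whatever the lens; pixels are square), "cx", "cy" (the principal point, pixels), "distortion" ([k1, k2, p1, p2, k3] as OpenCV has them; the pictures are not rectified), "position" and "rotation" of the camera in the world. Camera axes: x right, y down, z forward; pixel columns grow to the right and rows downward; lengths in m; the calibration is good to about 2 mm. A picture is of the moment at which its call begins. There is no depth.
- sign_off(): hands the job in, once; it reports no verdict.
Trained networks look in the newest picture that a camera, given by its name, has taken for a name from the list of things; names that differ only in an ending like _2 or _b are one class to them, and where a whole thing is asked for, a point or a joint stands for the part that bears it (a point fixed in the world has none). Each returns a list of dicts, best first, with "p" (0 to 1); they miss things now and then, are a little off and sometimes report something else, mostly with a low value. They report only what shows in the picture. A call takes as long as a camera call. They do not tell look-alikes from the thing itself.
- masks_of(label, camera): "pixels" (384x512 bool, what is visible of it) and "rect" ([centre column, centre row, width, height] in pixels, round what is visible of it).
- spot_point(label, camera): "point" ([column, row] in pixels: a listed point, or the origin of a listed thing).
The state is a dict: "time_s": time; "joint_pos": joint angles; "joint_vel": joint speeds; "joint_efforts": joint torques, N m; "tcp_pos": TCP position; "ee_rot": TCP orientation; "contact_force": force on the tool from outside, world axes, zero at the start; "ft_torque": the same for the moment, N m; "width": opening from 0.0 (shut) to 1.0 (fully open).
Only numpy, scipy, OpenCV 4.12 (cv2) and the standard library are available. Lean on these libraries where they do the work, as an engineer would, in place of code of your own. Each camera call takes 0.05 s, during which the arm holds its last target. There are 200 camera calls.

TASK

Pick up the flat metal test coupon by its upright grip fin, lay it square and centred on the grey coupon stage and slide its long free edge under the lapped steel hold-down leaf, home against the stop bar, without lifting the leaf. Press the coupon down flat on the stage against the sprung pad and finish like that, still gripping the fin and holding it pressed. Leave the jar, the small bottle and the small beaker where they stand.

Things in the scene. Friction and masses are not known exactly. Their poses are not given: they have to be found in the camera images.
- coupon: Loose aluminium test coupon, about 150 g: flat plate 90 (x) by 110 (y) by 4 mm, lying on the table. Origin: centre of its underside, z up. An upright grip fin, 10 mm thick in x, 60 mm long in y (centred), rises from the plate to 40 mm above the underside, middle plane at x = -25 mm. The long edge at x = +45 mm, farther from the fin, is the one to tuck.
- coupon_fin (a point): Middle of the top of the coupon's fin, 40 mm above the underside, at coupon x = -25 mm; axes as the coupon's. The low fillet at the fin's foot (4 mm each side) is only for looks.
- coupon_edge (a point): Middle of the coupon's free long edge, on its underside (coupon x = +45 mm).
- stage: Grey coupon stage, fixed while you work. Bed 140 by 140 mm, flat top 16 mm above the table. Origin: centre of its underside; +x points from the open front to the hinge at the back, z up. Hinge ears at the two back corners rise to 34 mm above the table. Home for the coupon: same yaw as the stage, centred in y, coupon origin at stage x = +1 mm, underside on the bed top.
- stage_stop (a point): Middle of the foot of the stop bar's front face, on the bed top (stage x = +46 mm); axes as the stage's. The bar is 110 mm wide (y), 6 mm high, and stands under the leaf.
- stage_lip (a point): Point on the bed top straight below the front lip of the leaf (stage x = +14 mm); axes as the stage's. The steel leaf, 120 mm wide (y), 3 mm thick, laps over the bed like a shingle: flat from stage x = +20 to +60 mm, its underside 7.5 mm above the bed top; in front of that it curls up slightly to the lip.
- pad_body (a joint): Sprung round black pad, 24 mm across, on the stage's centre line at stage x = -24 mm (under the fin when the coupon is home). Value in m: 0 = up, standing 6 mm proud of the bed; 0.006 = pressed level with the bed. Takes 2.8 N to start moving and 7 N to press level; it springs back and lifts the coupon if not held down.
- leaf_body (a joint): Leaf hinge, rad; axis along y at stage x = +60 mm, 26.5 mm above the table. 0 = lapped rest position (a stop prevents lower), growing as the front lifts (0.1 = lip about 4.5 mm higher). A weak spring and its weight hold it down: 1 N or so at the lip lifts it.
- jar: Bystander: small loose jar, 41 mm across, 53 mm tall, with a screw cap; origin at the centre of its underside.
- dropper: Bystander: small white loose bottle, 50 mm across, 100 mm tall; origin at the centre of its underside.
- small_beaker: Bystander: small loose glass beaker, 76 by 70 mm, 85 mm tall; origin at the centre of its underside.
- tube_rack_full: Fixed wire rack with capped sample tubes that stands between the coupon and the stage, in the same place each time: about 265 (x) by 222 mm (y), tube caps up to about 105 mm above the table. Carry the coupon well above it. Origin: about its middle, at the underside.
There are look-alikes about, which are no part of the job. Of the things shaped like the coupon, the aluminium one is meant.

How it is judged:
By the outcome, as a careful person would: the job done as asked, in the order asked, and still so for the second after the job is handed in, while the arm keeps its last pose, push and grip.
It also fails if it takes over 48 s, if anything falls off the work surface, if the arm or the gripper's body presses on something with over 40 N, if the wrist force passes 120 N, or if a joint passes its speed limit or range.

## Working session

There is one attempt and no reset: what is moved stays moved. The work goes in short steps, Python scripts to look and compute and a tool call to move; the robot and the scene stay as the last step left them, time stands still between calls to the robot, and variables do not carry over. Pictures are saved under pics/ and viewed, about 8 in all and at most 12, crops included, and the job is handed in when it is done.

Besides the shell and the picture viewer there is one more tool, called after "Emit:" as name(argument=value, ...), one argument or row to a line, values as JSON. apply_moves: Moves the arm, as the interface text tells. Shift numbers are shares of 25 cm and turn numbers shares of 2 pi rad, none past 1 either way. Its arguments: {"type":"object","properties":{"plan":{"type":"array","items":{"type":"number"}},"force":{"type":"number"}},"required":["plan"]}

```bash
mkdir -p pics; cat > h.py <<'E'
from plant import *
import numpy as np, cv2
from scipy.spatial.transform import Rotation as R
def K(c):
    f=192/np.tan(np.radians(c["fov_y"])/2)
    return np.array([[f,0,c["cx"]],[0,f,c["cy"]],[0,0,1.]])
def rot(c):
    r=np.array(c["rotation"],float)
    return r if r.shape==(3,3) else R.from_rotvec(r).as_matrix()
def onplane(c,px,z):
    p=cv2.undistortPoints(np.array(px,float).reshape(-1,1,2),K(c),np.array(c["distortion"],float)).reshape(-1,2)
    d=np.c_[p,np.ones(len(p))]@rot(c).T
    o=np.array(c["position"]); return o+d*((z-o[2])/d[:,2])[:,None]
def proj(c,P):
    r=rot(c).T; t=-r@np.array(c["position"])
    return cv2.projectPoints(np.array(P,float).reshape(-1,1,3),cv2.Rodrigues(r)[0],t,K(c),np.array(c["distortion"],float))[0].reshape(-1,2)
E
python3 - <<'E'
from h import *
s=state();print(s)
cs={}
for n in("top","scene"):
    c=camera(n);cs[n]=c
    print(n,c["position"],c["rotation"],c["fov_y"],c["distortion"])
    cv2.imwrite(f"pics/{n}0.png",c["frame"])
    for l,z in(("coupon_fin",.04),("coupon_edge",0),("coupon",0),("stage",0),("stage_stop",.016),("stage_lip",.016),("jar",0),("dropper",0),("small_beaker",0),("tube_rack_full",0)):
        for d in spot_point(l,n)[:3]:
            print(l,np.round(d["point"]),round(d["p"],2),onplane(c,d["point"],z)[0].round(3))
im=np.hstack([cv2.resize(cs["top"]["frame"],(800,600))])
cv2.imwrite("pics/a.png",im)
E
```

```text
{'time_s': 0.0, 'joint_pos': array([-1.30801465e+00,  2.38757583e-01, -1.42691406e-02,  1.31922088e+00,
       -2.04980012e-05,  1.57080363e+00]), 'joint_vel': array([ 1.10314295e-03, -2.59449646e-04, -6.88606306e-04,  3.37501961e-04,
       -1.97764480e-04,  5.37275953e-05]), 'joint_efforts': array([-1.19765255e-04, -5.38775003e+01,  3.46437764e+01,  1.83709298e-02,
        1.08744675e-04,  1.20448829e-05]), 'tcp_pos': array([ 0.1362593 , -0.50656004,  0.23068401]), 'ee_rot': array([-3.11309190e+00, -4.11390359e-01,  3.30443552e-04]), 'contact_force': array([-0.62241758, -0.43452252, -0.62996597]), 'ft_torque': array([0.00826889, 0.01103348, 0.00136375]), 'width': 0.9991185770586335}
top [ 0.33232733 -0.07282896  1.19782449] [-2.15546182  2.10693819 -0.16178502] 51.10750999502942 [-0.07181874  0.          0.          0.          0.        ]
coupon_fin [308. 254.] 0.72 [ 0.334 -0.202  0.04 ]
coupon_fin [298. 126.] 0.55 [ 0.716 -0.172  0.04 ]
coupon_edge [147. 165.] 0.94 [0.595 0.289 0.   ]
coupon_edge [303. 232.] 0.63 [ 0.401 -0.191  0.   ]
coupon [154. 175.] 0.68 [0.562 0.265 0.   ]
[... 605 characters left out ...]
dge [143. 252.] 0.9 [0.62  0.275 0.   ]
coupon_edge [298. 194.] 0.64 [ 0.41  -0.178  0.   ]
coupon_edge [261. 172.] 0.55 [ 0.587 -0.277  0.   ]
coupon [162. 257.] 0.83 [0.569 0.268 0.   ]
coupon [314. 195.] 0.74 [ 0.364 -0.198  0.   ]
stage [266. 173.] 0.59 [ 0.57  -0.281  0.   ]
stage [141. 255.] 0.34 [0.617 0.286 0.   ]
stage_stop [251. 171.] 0.64 [ 0.606 -0.24   0.016]
stage_lip [266. 170.] 0.89 [ 0.565 -0.27   0.016]
jar [245. 275.] 0.94 [0.363 0.237 0.   ]
jar [211. 175.] 0.7 [ 0.729 -0.178  0.   ]
jar [140. 257.] 0.62 [0.613 0.293 0.   ]
dropper [209. 177.] 0.63 [ 0.726 -0.164  0.   ]
small_beaker [358. 169.] 0.75 [ 0.296 -0.451  0.   ]
small_beaker [246. 275.] 0.18 [0.36  0.238 0.   ]
```

View pics/a.png

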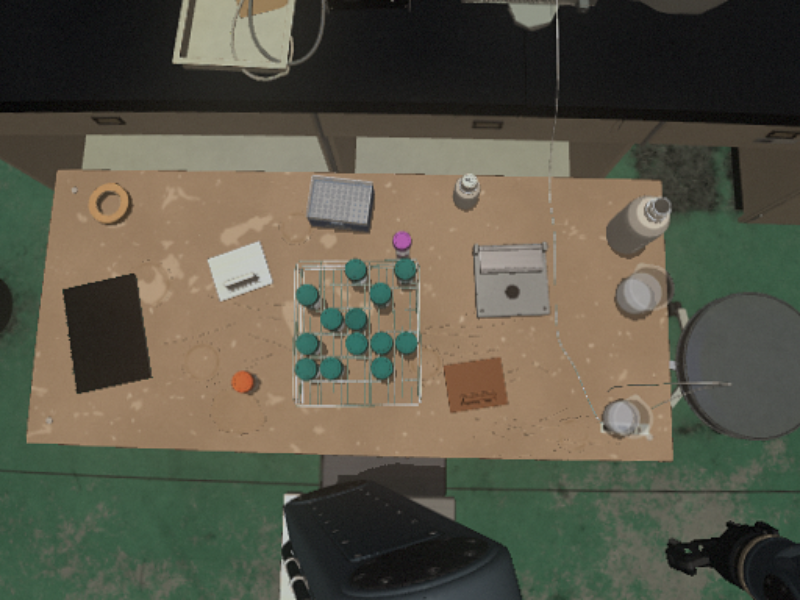

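View pics/scene0.png

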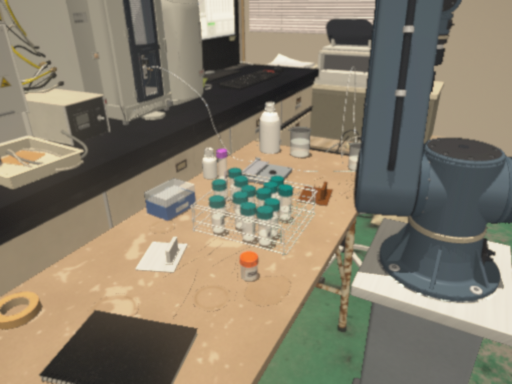

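```bash
cat > fit.py <<'E'
from h import *
from scipy.optimize import minimize
def box(c,m,zt,dims,show=""):
    """pose of a flat rectangle (top at zt) from mask, by minAreaRect on the plane"""
    cn=max(cv2.findContours(m.astype(np.uint8),0,cv2.CHAIN_APPROX_NONE)[0],key=cv2.contourArea).reshape(-1,2)
    P=onplane(c,cn,zt)[:,:2]
    r=cv2.minAreaRect((P*1000).astype(np.float32)); return r
E
python3 - <<'E'
from fit import *
c=camera("top");f=c["frame"]
for l,z in(("coupon",.004),("stage",.016)):
    for d in masks_of(l,"top")[:3]:
        print(l,d["p"],np.round(d["rect"]),box(c,d["pixels"],z,0))
a=cv2.resize(f[145:205,120:190],(560,480),interpolation=cv2.INTER_CUBIC)
b=cv2.resize(f[140:270,270:370],(369,480),interpolation=cv2.INTER_CUBIC)
cv2.imwrite("pics/crop.png",cv2.resize(np.hstack([a,b]),(800,413)))
E
```

```text
coupon 0.66 [155. 176.  42.  38.] ((567.323486328125, 266.0166320800781), (92.87352752685547, 109.8176498413086), 22.316822052001953)
coupon 0.6 [304. 246.  42.  29.] ((359.3335266113281, -194.9901580810547), (87.94696044921875, 111.56640625), 9.207901000976562)
stage 0.63 [325. 182.  55.  46.] ((559.3656005859375, -262.26922607421875), (143.825927734375, 146.4045867919922), 2.8318681716918945)
```

View pics/crop.png

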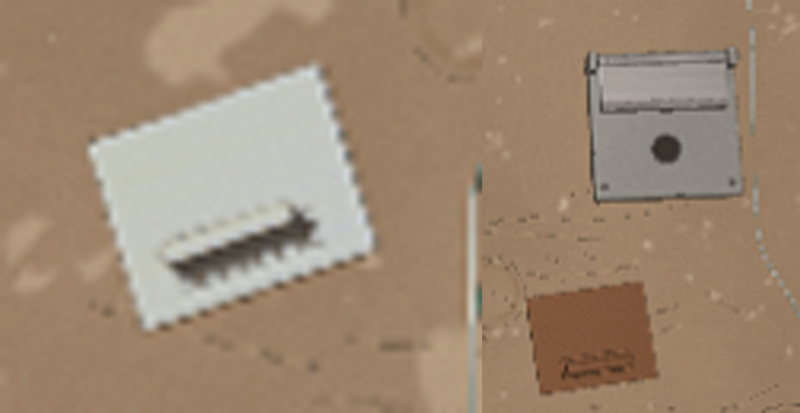

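The two things shaped like the coupon are the light metal plate at top-image pixel (155,176) and the copper-brown plate at (304,246). The light one is the aluminium one: its colour fits, and its upright fin is visible in the crop. The stage is at (325,182), with the leaf towards +x.

```bash
cat > go.py <<'E'
from h import *
import sys
def go(p,yaw):
    """remaining shift and turn, in move units, to TCP p, tool down, tool y along yaw (mod pi)"""
    s=state();Rm=R.from_rotvec(s["ee_rot"]);best=None
    for k in range(-2,3):
        a=yaw+k*np.pi; y=np.array([np.cos(a),np.sin(a),0]);z=np.array([0,0,-1.]);x=np.cross(y,z)
        T=R.from_matrix(np.c_[x,y,z]);d=(T*Rm.inv()).as_rotvec()
        if best is None or np.linalg.norm(d)<np.linalg.norm(best):best=d
    dp=np.array(p)-s["tcp_pos"]
    print("t",round(s["time_s"],2),"tcp",s["tcp_pos"].round(4),"w",round(s["width"],3),"F",s["contact_force"].round(1),"j6",s["joint_pos"][5].round(2))
    print("shift",(dp/.25).round(4),"turn",(best/2/np.pi).round(4),"deg",np.degrees(best).round(2))
if __name__=="__main__":
    a=[float(v) for v in sys.argv[1:]];go(a[:3],np.radians(a[3]))
E
python3 go.py .52 .25 .20 22.3
```

```text
t 1.25 tcp [ 0.1364 -0.5069  0.2313] w 1.005 F [-0.8 -0.9  0.2] j6 1.57
shift [ 1.5345  3.0278 -0.1251] turn [-0.      0.     -0.2299] deg [ -0.     0.   -82.76]
```

Emit:
apply_moves(
  plan=[0.11, 0.215, 0, 0, 0, -0.0165, 1, 0.11, 0.215, 0, 0, 0, -0.0165, 1, 0.11, 0.215, 0, 0, 0, -0.0165, 1, 0.11, 0.215, 0, 0, 0, -0.0165, 1, 0.11, 0.215, 0, 0, 0, -0.0165, 1],
  force=60,
)

```text
time_s: 1.88
tcp_pos: [0.2752, -0.2343, 0.2305]
ee_rot: [3.11, -0.437, 0.003]
contact_force: [0.5, 0.6, 0.6]
width: 1.003
```

Emit:
apply_moves(
  plan=[0.11, 0.215, 0, 0, 0, -0.0165, 1, 0.11, 0.215, 0, 0, 0, -0.0165, 1, 0.11, 0.215, 0, 0, 0, -0.0165, 1, 0.11, 0.215, 0, 0, 0, -0.0165, 1, 0.11, 0.215, 0, 0, 0, -0.0165, 1],
)

```text
time_s: 2.5
tcp_pos: [0.3085, -0.1405, 0.2319]
ee_rot: [-2.85, 0.855, -0.076]
contact_force: [0.4, -0.0, -0.5]
width: 1.0
```

```bash
python3 go.py .52 .25 .20 22.3
```

```text
t 2.5 tcp [ 0.3085 -0.1405  0.2319] w 1.0 F [ 0.4 -0.  -0.5] j6 3.14
shift [ 0.8459  1.562  -0.1277] turn [-0.0176  0.0217 -0.095 ] deg [ -6.34   7.83 -34.22]
```

Emit:
apply_moves(
  plan=[0.05, 0.11, 0, 0, 0, 0.029, 1, 0.06, 0.11, 0, 0, 0, 0.029, 1, 0.06, 0.11, 0, 0, 0, 0.029, 1, 0.06, 0.11, 0, 0, 0, 0.029, 1, 0.06, 0.11, 0, 0, 0, 0.029, 1],
)

```text
time_s: 3.12
tcp_pos: [0.3815, -0.0015, 0.2329]
ee_rot: [-2.926, -0.512, 0.037]
contact_force: [0.3, -0.2, 0.2]
width: 0.999
```

Emit:
apply_moves(
  plan=[0.06, 0.11, 0, 0, 0, 0.029, 1, 0.06, 0.11, 0, 0, 0, 0.029, 1, 0.06, 0.11, 0, 0, 0, 0.029, 1, 0.06, 0.11, 0, 0, 0, 0.029, 1, 0.06, 0.11, 0, 0, 0, 0.029, 1],
)

```text
time_s: 3.75
tcp_pos: [0.4592, 0.141, 0.2331]
ee_rot: [-2.401, -1.795, 0.147]
contact_force: [-0.3, -0.5, 0.5]
width: 1.004
```

```bash
python3 go.py .52 .25 .20 22.3
```

```text
t 3.75 tcp [0.4592 0.141  0.2331] w 1.004 F [-0.3 -0.5  0.5] j6 2.09
shift [ 0.2431  0.436  -0.1324] turn [ 0.0005 -0.0278  0.1073] deg [ 0.17 -9.99 38.64]
```

Emit:
apply_moves(
  plan=[0.06, 0.11, -0.03, 0, -0.007, 0.027, 1, 0.06, 0.11, -0.03, 0, -0.007, 0.027, 1, 0.06, 0.11, -0.03, 0, -0.007, 0.027, 1, 0.06, 0.11, -0.03, 0, -0.007, 0.027, 1, 0, 0, 0, 0, 0, 0, 1],
)

```text
time_s: 4.38
tcp_pos: [0.5221, 0.2573, 0.201]
ee_rot: [1.705, 2.629, 0.002]
contact_force: [-1.1, 0.4, 0.3]
width: 1.0
```

```bash
python3 - <<'E'
from fit import *
from go import go
c=camera("wrist");f=c["frame"]; print(c["position"])
cv2.imwrite("pics/w1.png",f)
go([.544,.2565,.06],np.radians(22.3))
for d in masks_of("coupon","wrist")[:3]: print(d["p"],np.round(d["rect"]),box(c,d["pixels"],.004,0))
for l,z in(("coupon_fin",.04),("coupon_edge",0)):
    for d in spot_point(l,"wrist")[:2]: print(l,d["p"],np.round(d["point"]),onplane(c,d["point"],z)[0].round(4))
E
```

```text
[0.48899751 0.330774   0.34339901]
t 4.42 tcp [0.5218 0.2564 0.2012] w 1.004 F [0.8 0.1 0. ] j6 1.61
shift [ 8.88e-02  4.00e-04 -5.65e-01] turn [ 0.0006  0.0011 -0.0045] deg [ 0.23  0.39 -1.61]
0.83 [299. 170.  94. 106.] ((569.5435180664062, 267.04498291015625), (90.43282318115234, 111.42335510253906), 21.182941436767578)
coupon_fin 0.84 [277. 178.] [0.5463 0.26   0.04  ]
coupon_edge 0.94 [337. 171.] [0.6094 0.2844 0.    ]
```

View pics/w1.png

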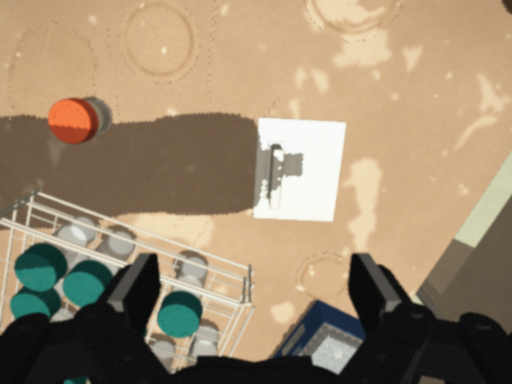

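Wrist view: the aluminium coupon is centred near (300,170) with its fin at (276,177). This agrees with the top view, so I descend over the fin.

Emit:
apply_moves(
  plan=[0.033, 0.003, -0.18, 0, 0, -0.006, 1, 0.033, 0.003, -0.18, 0, 0, 0, 1, 0.033, 0.003, -0.18, 0, 0, 0, 1, 0, 0, -0.06, 0, 0, 0, 1, 0, 0, 0, 0, 0, 0, 1],
)

```text
time_s: 5.2
tcp_pos: [0.5488, 0.2535, 0.0522]
ee_rot: [1.777, 2.579, 0.008]
contact_force: [-0.1, 0.1, 1.0]
width: 1.003
```

```bash
python3 go.py .5462 .2590 .010 21.5
```

```text
t 5.2 tcp [0.5488 0.2535 0.0522] w 1.003 F [-0.1  0.1  1. ] j6 1.64
shift [-0.0105  0.0221 -0.1687] turn [0.0003 0.0018 0.0018] deg [0.09 0.63 0.64]
```

Emit:
apply_moves(
  plan=[-0.01, 0.022, -0.05, 0, 0.002, 0.002, 1, 0, 0, -0.06, 0, 0, 0, 1, 0, 0, -0.05, 0, 0, 0, 1, 0, 0, -0.005, 0, 0, 0, 1, 0, 0, 0, 0, 0, 0, 1],
)

```text
time_s: 5.82
tcp_pos: [0.5477, 0.2603, 0.0121]
ee_rot: [1.765, 2.597, 0.003]
contact_force: [0.7, 0.8, 0.1]
width: 0.996
```

```bash
python3 go.py .5462 .2590 .010 21.5
```

```text
t 5.83 tcp [0.5477 0.2603 0.0121] w 0.996 F [0.7 0.8 0.1] j6 1.64
shift [-0.0062 -0.0054 -0.0084] turn [-0.0001  0.0004 -0.0003] deg [-0.05  0.14 -0.12]
```

Good. Closing on the fin.

Emit:
apply_moves(
  plan=[-0.006, -0.005, -0.006, 0, 0, 0, 0, 0, 0, 0, 0, 0, 0, 0, 0, 0, 0, 0, 0, 0, 0, 0, 0, 0, 0, 0, 0, 0, 0, 0, 0, 0, 0, 0, 0],
  force=60,
)

```text
time_s: 6.45
tcp_pos: [0.5469, 0.2592, 0.0117]
ee_rot: [1.764, 2.596, 0.006]
contact_force: [-0.5, 0.3, 0.2]
width: 0.107
```

Emit:
apply_moves(
  plan=[0, 0, 0, 0, 0, 0, 0, 0, 0, 0, 0, 0, 0, 0],
)

```text
time_s: 6.7
tcp_pos: [0.5468, 0.2592, 0.0117]
ee_rot: [1.764, 2.596, 0.006]
contact_force: [-0.0, 0.8, 0.6]
width: 0.103
```

```bash
python3 go.py .5462 .2590 .23 21.5
```

```text
t 6.7 tcp [0.5468 0.2592 0.0117] w 0.103 F [-0.   0.8  0.6] j6 1.64
shift [-0.0025 -0.001   0.8732] turn [-0.0003  0.0007 -0.0003] deg [-0.09  0.24 -0.11]
```

Emit:
apply_moves(
  plan=[0, 0, 0.1, 0, 0, 0, 0, 0, 0, 0.24, 0, 0, 0, 0, 0, 0, 0.24, 0, 0, 0, 0, 0, 0, 0.24, 0, 0, 0, 0, 0, -0.05, 0.05, 0, 0, 0, 0],
)

```text
time_s: 7.32
tcp_pos: [0.5435, 0.2455, 0.2321]
ee_rot: [-1.764, -2.599, 0.004]
contact_force: [0.0, -0.1, -1.6]
width: 0.103
```

Emit:
apply_moves(
  plan=[0, -0.2, 0, 0, 0, -0.007, 0, 0, -0.24, 0, 0, 0, -0.007, 0, 0, -0.24, 0, 0, 0, -0.007, 0, 0, -0.24, 0, 0, 0, -0.007, 0, 0, -0.24, 0, 0, 0, -0.007, 0],
)

```text
time_s: 7.95
tcp_pos: [0.5407, -0.0506, 0.2278]
ee_rot: [-2.036, -2.386, 0.008]
contact_force: [0.9, 0.0, -1.1]
width: 0.108
```

```bash
python3 go.py .535 -.15 .23 2.8
```

```text
t 7.95 tcp [ 0.5407 -0.0506  0.2278] w 0.108 F [ 0.9  0.  -1.1] j6 1.32
shift [-0.0227 -0.3977  0.0089] turn [ 0.0001 -0.0011 -0.0174] deg [ 0.02 -0.4  -6.25]
```

Emit:
apply_moves(
  plan=[0, -0.18, 0, 0, 0, -0.008, 0, -0.01, -0.15, 0, 0, 0, -0.008, 0, -0.01, -0.05, 0, 0, 0, 0, 0, 0, 0, 0, 0, 0, 0, 0],
)

```text
time_s: 8.45
tcp_pos: [0.5317, -0.153, 0.2227]
ee_rot: [-2.16, -2.265, 0.014]
contact_force: [-1.1, -1.3, -2.3]
width: 0.104
```

```bash
python3 - <<'E'
from fit import *
from go import go
c=camera("wrist");f=c["frame"]; print(c["position"])
cv2.imwrite("pics/w2.png",f)
go([.535,-.26,.23],np.radians(2.8))
for d in masks_of("stage","wrist")[:3]: print(d["p"],np.round(d["rect"]),box(c,d["pixels"],.016,0))
for d in masks_of("pad_body","wrist")[:2]: print("pad",d["p"],np.round(d["rect"]),onplane(c,d["rect"][:2],.022)[0])
for l,z in(("stage",0),("stage_stop",.016),("stage_lip",.016)):
    for d in spot_point(l,"wrist")[:2]: print(l,d["p"],np.round(d["point"]),onplane(c,d["point"],z)[0].round(4))
E
```

```text
[ 0.53041346 -0.07347023  0.36590188]
t 8.5 tcp [ 0.5318 -0.1524  0.2228] w 0.107 F [-0.7  0.4 -2.5] j6 1.24
shift [ 0.0129 -0.4303  0.0288] turn [-0.0003 -0.0024  0.0001] deg [-0.09 -0.85  0.04]
```

View pics/w2.png

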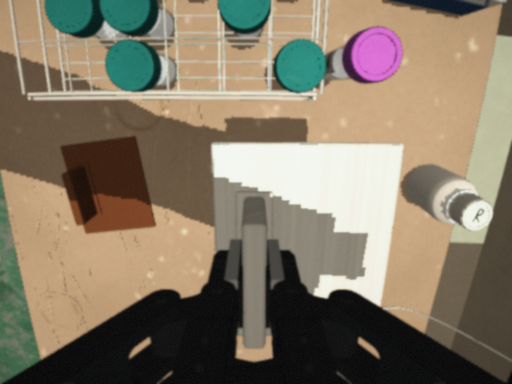

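Wrist view: the stage is hidden under the carried coupon, because the camera looks towards +y. The coupon is held square, with its far edge at row 143 and columns 212–403. I'll turn the wrist 90° and back off in x to see the stage clearly.

Emit:
apply_moves(
  plan=[-0.08, -0.05, 0.01, 0, 0, -0.028, 0, -0.08, -0.05, 0.01, 0, 0, -0.028, 0, -0.08, -0.05, 0.01, 0, 0, -0.028, 0, -0.08, -0.05, 0, 0, 0, -0.028, 0, -0.08, -0.05, 0, 0, 0, -0.028, 0],
)

```text
time_s: 9.38
tcp_pos: [0.4324, -0.211, 0.2317]
ee_rot: [-2.927, -1.109, 0.002]
contact_force: [0.5, -0.3, -1.1]
width: 0.106
```

Emit:
apply_moves(
  plan=[-0.08, -0.05, 0.01, 0, 0, -0.028, 0, -0.08, -0.05, 0, 0, 0, -0.028, 0, -0.08, -0.05, 0, 0, 0, -0.028, 0, -0.07, -0.04, 0, 0, 0, -0.028, 0, 0, 0, 0, 0, 0, 0, 0],
)

```text
time_s: 10.0
tcp_pos: [0.3531, -0.2574, 0.2356]
ee_rot: [-3.132, -0.002, -0.008]
contact_force: [-0.2, 0.3, -2.1]
width: 0.107
```

```bash
python3 - <<'E'
from fit import *
from go import go
go([.37,-.265,.23],np.radians(-87.2))
c=camera("wrist");f=c["frame"]; print(c["position"])
cv2.imwrite("pics/w3.png",f)
import pickle; pickle.dump((c,state()),open("w3.pkl","wb"))
for d in masks_of("stage","wrist")[:3]: print(d["p"],np.round(d["rect"]),box(c,d["pixels"],.016,0))
for d in masks_of("pad_body","wrist")[:2]: print("pad",d["p"],np.round(d["rect"]),onplane(c,d["rect"][:2],.022)[0])
for l,z in(("stage",0),("stage_stop",.016),("stage_lip",.016)):
    for d in spot_point(l,"wrist")[:2]: print(l,d["p"],np.round(d["point"]),onplane(c,d["point"],z)[0].round(4))
E
```

```text
t 10.0 tcp [ 0.3531 -0.2574  0.2356] w 0.107 F [-0.2  0.3 -2.1] j6 2.5
shift [ 0.0674 -0.0302 -0.0226] turn [-0.0015  0.0008  0.0076] deg [-0.55  0.27  2.72]
[ 0.43229143 -0.25824994  0.37898144]
0.86 [263.  15. 143.  30.] ((501.2195129394531, -264.1410217285156), (29.19375228881836, 139.219970703125), 0.11460065841674805)
```

View pics/w3.png

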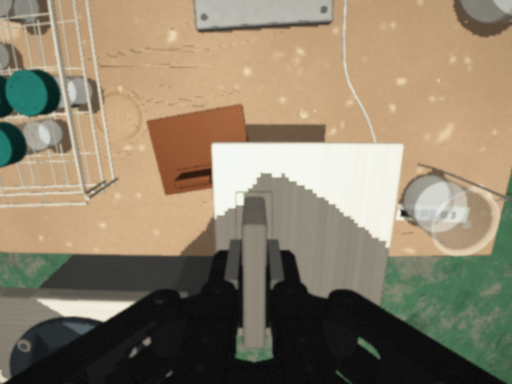

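Wrist view: the front of the stage is at the top edge of the image (columns 194–332, row 30). I move 11 cm in x to see the whole of it.

Emit:
apply_moves(
  plan=[0.15, 0, 0, 0, 0, 0.0076, 0, 0.15, -0.03, -0.01, 0, 0, 0, 0, 0.15, 0, 0, 0, 0, 0, 0, 0, 0, 0, 0, 0, 0, 0],
)

```text
time_s: 10.8
tcp_pos: [0.4715, -0.2635, 0.2321]
ee_rot: [-3.13, -0.094, -0.007]
contact_force: [-0.4, 0.2, -2.9]
width: 0.106
```

```bash
python3 - <<'E'
from fit import *
from go import go
go([.46,-.265,.23],np.radians(-87.2))
c=camera("wrist");f=c["frame"]; print(c["position"])
import pickle; pickle.dump((c,state()),open("w4.pkl","wb"))
for d in masks_of("stage","wrist")[:1]: print(d["p"],np.round(d["rect"]),box(c,d["pixels"],.016,0))
for d in masks_of("pad_body","wrist")[:2]: print("pad",d["p"],np.round(d["rect"]),onplane(c,d["rect"][:2],.022)[0])
for l,z in(("stage",0),("stage_stop",.016),("stage_lip",.016)):
    for d in spot_point(l,"wrist")[:2]: print(l,d["p"],np.round(d["point"]),onplane(c,d["point"],z)[0].round(4))
cv2.imwrite("pics/w4.png",cv2.resize(f[0:200,120:420],(800,533),interpolation=cv2.INTER_CUBIC))
E
```

```text
t 10.8 tcp [ 0.4715 -0.2635  0.2321] w 0.106 F [-0.4  0.2 -2.9] j6 2.57
shift [-0.0459 -0.0059 -0.0084] turn [-0.0016  0.0006 -0.0017] deg [-0.58  0.23 -0.63]
[ 0.55062848 -0.2597837   0.37542043]
0.71 [257.  71. 153. 142.] ((562.742431640625, -261.3544006347656), (141.14683532714844, 147.83847045898438), 3.4071266651153564)
pad 0.65 [259. 101.  25.  24.] [ 0.53557839 -0.26256137  0.022     ]
stage 0.85 [257.  79.] [ 0.5582 -0.2597  0.    ]
stage_stop 0.93 [259.  29.] [ 0.6058 -0.2585  0.016 ]
stage_lip 0.92 [259.  63.] [ 0.5732 -0.2608  0.016 ]
```

View pics/w4.png

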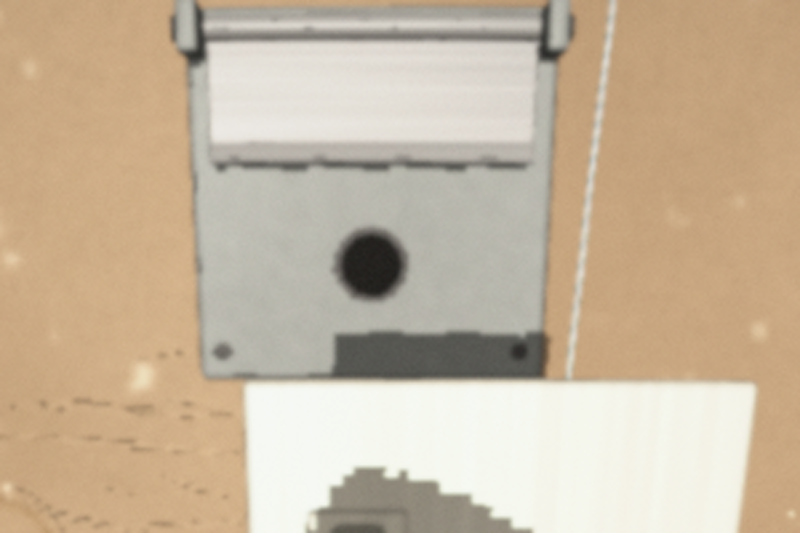

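```bash
python3 - <<'E'
from h import *
import pickle
c,s=pickle.load(open("w4.pkl","rb"))
def w(px,z): return onplane(c,np.array(px,float)/2.6667+[120,0],z).round(4)
print("front",w([[204,377],[545,375]],.016))
print("L",w([[192,80],[198,220],[203,370]],.016)[:,:2]);print("R",w([[555,80],[550,220],[545,370]],.016)[:,:2])
print("leafL/R",w([[209,50],[212,155],[533,50],[531,155]],.0265)[:,:2])
print("pad",w([[371,264]],.022))
Rm=R.from_rotvec(s["ee_rot"]);t=s["tcp_pos"]
# coupon corners in tool frame; top face plane is tcp z+0.0077 in tool frame
p=cv2.undistortPoints((np.array([[245.,383],[754,383],[249,525],[741,525]])/2.6667+[120,0]).reshape(-1,1,2),K(c),np.array(c["distortion"])).reshape(-1,2)
d=np.c_[p,np.ones(4)]@rot(c).T; d=Rm.inv().apply(d); o=Rm.inv().apply(np.array(c["position"])-t)
print("coupon corners tool",(o+d*((.0077-o[2])/d[:,2])[:,None]).round(4))
E
```

```text
front [[ 0.4888 -0.1976  0.016 ]
 [ 0.4982 -0.3368  0.016 ]]
L [[ 0.6013 -0.1914]
 [ 0.5504 -0.1944]
 [ 0.4916 -0.1972]]
R [[ 0.6096 -0.3276]
 [ 0.5588 -0.3316]
 [ 0.5003 -0.3366]]
leafL/R [[ 0.6104 -0.1994]
 [ 0.5741 -0.2013]
 [ 0.6174 -0.3165]
 [ 0.5813 -0.3197]]
pad [[ 0.5378 -0.263   0.022 ]]
coupon corners tool [[ 0.0552 -0.0192  0.0077]
 [ 0.0556  0.0691  0.0077]
 [ 0.0294 -0.0195  0.0077]
 [ 0.0294  0.0703  0.0077]]
```

Measurements: the stage origin is about (0.563, −0.262) with yaw about 3.8°. The coupon sits true in the hand, centred within 0.5 mm. Now I turn back to square and descend in front of the leaf.

Emit:
apply_moves(
  plan=[0.02, -0.002, 0, 0, 0, 0.028, 0, 0.02, 0, 0, 0, 0, 0.028, 0, 0.02, 0, 0, 0, 0, 0.028, 0, 0.02, 0, 0, 0, 0, 0.028, 0, 0.02, 0, 0, 0, 0, 0.028, 0],
  force=90,
)

```text
time_s: 11.72
tcp_pos: [0.4903, -0.2651, 0.2357]
ee_rot: [-2.779, -1.447, -0.003]
contact_force: [0.5, -0.2, -2.5]
width: 0.101
```

Emit:
apply_moves(
  plan=[0, 0, 0, 0, 0, 0.028, 0, 0, 0, 0, 0, 0, 0.028, 0, 0, 0, 0, 0, 0, 0.028, 0, 0, 0, 0, 0, 0, 0.027, 0, 0, 0, 0, 0, 0, 0, 0],
)

```text
time_s: 12.35
tcp_pos: [0.4874, -0.2659, 0.2377]
ee_rot: [-2.095, -2.332, 0.001]
contact_force: [-0.0, -0.4, -0.5]
width: 0.101
```

```bash
python3 go.py .4989 -.2664 .07 3.8
```

```text
t 12.35 tcp [ 0.4874 -0.2659  0.2377] w 0.101 F [-0.  -0.4 -0.5] j6 0.96
shift [ 0.0458 -0.002  -0.6707] turn [-0.0007 -0.0009 -0.0065] deg [-0.24 -0.31 -2.34]
```

Emit:
apply_moves(
  plan=[0.02, 0, -0.2, 0, 0, -0.006, 0, 0.02, 0, -0.2, 0, 0, 0, 0, 0, 0, -0.2, 0, 0, 0, 0, 0, 0, -0.05, 0, 0, 0, 0, 0, 0, 0, 0, 0, 0, 0],
)

```text
time_s: 12.98
tcp_pos: [0.4974, -0.2672, 0.0749]
ee_rot: [-2.168, -2.273, -0.002]
contact_force: [-0.9, -0.4, -1.0]
width: 0.099
```

```bash
python3 - <<'E'
from h import *
from go import go
go([.4989,-.2664,.07],np.radians(3.8))
c=camera("wrist");f=c["frame"]
import pickle; pickle.dump((c,state()),open("w5.pkl","wb"))
cv2.imwrite("pics/w5.png",cv2.resize(f,(768,576),interpolation=cv2.INTER_CUBIC))
E
```

```text
t 12.97 tcp [ 0.4974 -0.2672  0.0749] w 0.099 F [-0.9 -0.4 -1. ] j6 1.03
shift [ 0.0062  0.0031 -0.0196] turn [-0.0001  0.0001  0.0031] deg [-0.05  0.04  1.1 ]
```

View pics/w5.png

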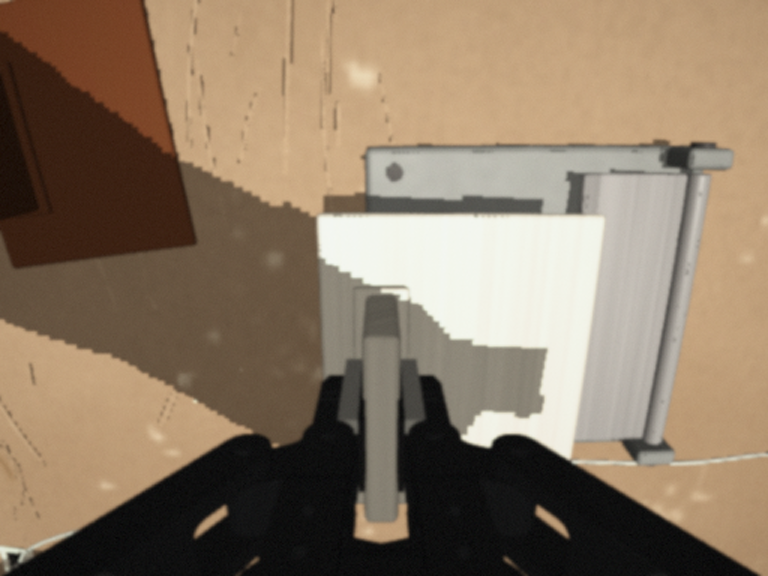

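```bash
python3 - <<'E'
from h import *
import pickle
c,s=pickle.load(open("w5.pkl","rb"))
def w(px,z): return onplane(c,np.array(px,float)/1.5,z)[:,:2].round(4)
print(c["position"],s["tcp_pos"])
print("stage +y edge",w([[368,148],[500,147],[640,145]],.016))
print("front edge",w([[368,148],[366,210]],.016))
print("leaf +y edge",w([[584,173],[688,173]],.0265),"leaf -y",w([[578,440],[640,440]],.0265))
print("leaf back line/hinge",w([[688,176],[646,438]],.0265))
print("coupon +y edge",w([[318,215],[604,215]],s["tcp_pos"][2]-.0077),"edge -y end",w([[574,455]],s["tcp_pos"][2]-.0077))
E
```

```text
[ 0.49395437 -0.18755302  0.21793086] [ 0.49763414 -0.26734444  0.07548977]
stage +y edge [[ 0.4894 -0.1959]
 [ 0.5415 -0.1928]
 [ 0.598  -0.1885]]
front edge [[ 0.4894 -0.1959]
 [ 0.4896 -0.2205]]
leaf +y edge [[ 0.5725 -0.2003]
 [ 0.614  -0.1976]] leaf -y [[ 0.5911 -0.3194]
 [ 0.6207 -0.3187]]
leaf back line/hinge [[ 0.6143 -0.1987]
 [ 0.6234 -0.3175]]
coupon +y edge [[ 0.4762 -0.2142]
 [ 0.564  -0.2098]] edge -y end [[ 0.5699 -0.2974]]
```

Wrist view: the coupon's far edge (row 215, enlarged ×1.5) runs inside the stage's +y edge (row 147), and its leading edge (604,215) is clear of the leaf. A 1.1° yaw correction remains.

Emit:
apply_moves(
  plan=[0.006, 0.006, -0.05, 0, 0, 0.0033, 0, 0, 0, -0.06, 0, 0, 0, 0, 0, 0, -0.04, 0, 0, 0, 0, 0, 0, 0, 0, 0, 0, 0],
)

```text
time_s: 13.52
tcp_pos: [0.5014, -0.2669, 0.0391]
ee_rot: [2.14, 2.291, 0.004]
contact_force: [0.8, 1.0, -2.0]
width: 0.1
```

```bash
python3 go.py .4991 -.2655 .028 3.9
```

```text
t 13.53 tcp [ 0.5014 -0.2669  0.0391] w 0.1 F [ 0.8  1.  -2. ] j6 1.01
shift [-0.0092  0.0056 -0.0442] turn [ 0.0004  0.0011 -0.0001] deg [ 0.13  0.38 -0.02]
```

Emit:
apply_moves(
  plan=[-0.009, 0.006, -0.015, 0.0004, 0.0011, 0, 0, 0, 0, -0.012, 0, 0, 0, 0, 0, 0, -0.012, 0, 0, 0, 0],
)

```text
time_s: 13.9
tcp_pos: [0.4993, -0.2655, 0.0297]
ee_rot: [2.144, 2.296, 0.0]
contact_force: [-2.0, 0.7, 3.8]
width: 0.1
```

```bash
python3 go.py .4991 -.2655 .028 3.9
```

```text
t 13.9 tcp [ 0.4993 -0.2655  0.0297] w 0.1 F [-2.   0.7  3.8] j6 1.01
shift [-0.0007 -0.0002 -0.0066] turn [ 0.  0. -0.] deg [ 0.    0.   -0.01]
```

Emit:
apply_moves(
  plan=[0, 0, -0.006, 0, 0, 0, 0, 0, 0, -0.006, 0, 0, 0, 0, 0, 0, -0.004, 0, 0, 0, 0],
)

```text
time_s: 14.28
tcp_pos: [0.4993, -0.2654, 0.0277]
ee_rot: [2.143, 2.295, 0.001]
contact_force: [-5.3, 2.6, 14.9]
width: 0.098
```

```bash
python3 go.py .539 -.2628 .028 3.9
```

```text
t 14.28 tcp [ 0.4993 -0.2654  0.0277] w 0.098 F [-5.3  2.6 14.9] j6 1.01
shift [0.1588 0.0106 0.0013] turn [ 0.0001  0.0002 -0.    ] deg [ 0.04  0.08 -0.02]
```

Emit:
apply_moves(
  plan=[0.02, 0.0015, 0, 0, 0, 0, 0, 0.02, 0.0015, -0.001, 0, 0, 0, 0, 0.02, 0.0015, -0.001, 0, 0, 0, 0],
)

```text
time_s: 14.65
tcp_pos: [0.5143, -0.265, 0.0283]
ee_rot: [2.143, 2.293, -0.001]
contact_force: [-2.4, -0.8, 4.5]
width: 0.1
```

```bash
python3 go.py .539 -.2628 .0277 3.9
```

```text
t 14.65 tcp [ 0.5143 -0.265   0.0283] w 0.1 F [-2.4 -0.8  4.5] j6 1.03
shift [ 0.0988  0.0086 -0.0025] turn [0.0004 0.0003 0.0001] deg [0.13 0.1  0.03]
```

Emit:
apply_moves(
  plan=[0.02, 0.003, -0.004, 0, 0, 0, 0, 0.02, 0.002, -0.002, 0, 0, 0, 0, 0.02, 0.002, -0.002, 0, 0, 0, 0, 0.015, 0.001, -0.002, 0, 0, 0, 0],
)

```text
time_s: 15.15
tcp_pos: [0.5331, -0.2637, 0.0277]
ee_rot: [2.144, 2.292, -0.005]
contact_force: [-6.5, -0.6, 11.4]
width: 0.097
```

```bash
python3 - <<'E'
from h import *
from go import go
go([.539,-.2628,.0277],np.radians(3.9))
c=camera("wrist");f=c["frame"]
import pickle; pickle.dump((c,state()),open("w6.pkl","wb"))
cv2.imwrite("pics/w6.png",cv2.resize(f[80:340,200:500],(690,598),interpolation=cv2.INTER_CUBIC))
E
```

```text
t 15.15 tcp [ 0.5331 -0.2637  0.0277] w 0.097 F [-6.5 -0.6 11.4] j6 1.05
shift [0.0234 0.0036 0.0001] turn [0.0007 0.0001 0.0002] deg [0.25 0.03 0.08]
```

View pics/w6.png

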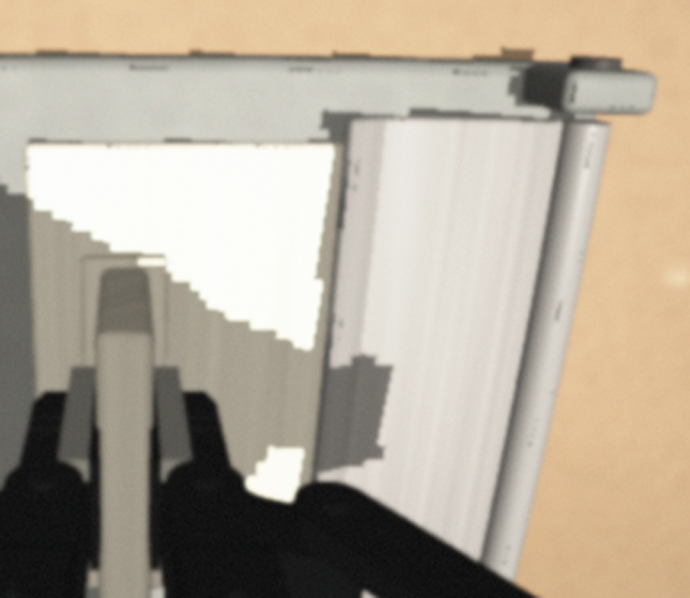

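Wrist view: the coupon's leading part lies under the leaf (lip at column ~340), and the leaf looks flat. I check the centring from the gap between the coupon edge and the stage edge.

```bash
python3 - <<'E'
from h import *
import pickle
c,s=pickle.load(open("w6.pkl","rb"))
def w(px,z): return onplane(c,np.array(px,float)/2.3+[200,80],z)[:,:2]
g=w([[0,57],[180,59],[480,67]],.016);k=w([[28,145],[180,145],[332,145]],.020);l=w([[360,118],[555,119]],.0265)
for n,p in(("stage",g),("coupon",k),("leaf",l)): print(n,p.round(4).tolist(),"yaw",np.degrees(np.arctan2(*(p[-1]-p[0])[::-1])).round(2))
a=np.radians(3.9);n=np.array([-np.sin(a),np.cos(a)])
print("y' stage",(g@n).round(4),"coupon",(k@n).round(4),"leaf",(l@n).round(4),"gaps want 15, 5 mm")
E
```

```text
stage [[0.5044, -0.1947], [0.54, -0.1927], [0.6003, -0.1897]] yaw 2.99
coupon [[0.511, -0.2111], [0.5411, -0.2091], [0.5714, -0.207]] yaw 3.93
leaf [[0.5742, -0.2005], [0.6122, -0.1977]] yaw 4.19
y' stage [-0.2285 -0.229  -0.2301] coupon [-0.2454 -0.2455 -0.2454] leaf [-0.2391 -0.2389] gaps want 15, 5 mm
```

It sits about 1.3 mm too far towards −y. I correct that while sliding on to the stop.

Emit:
apply_moves(
  plan=[0.006, 0.007, 0, 0, 0, 0, 0, 0.01, 0.002, -0.001, 0, 0, 0, 0, 0.01, 0.001, -0.001, 0, 0, 0, 0],
)

```text
time_s: 15.58
tcp_pos: [0.5374, -0.2619, 0.0278]
ee_rot: [2.147, 2.292, -0.013]
contact_force: [-20.0, -3.5, 20.3]
width: 0.098
```

```bash
python3 go.py .539 -.262 .0277 3.9
```

```text
t 15.57 tcp [ 0.5374 -0.2619  0.0278] w 0.098 F [-20.   -3.5  20.3] j6 1.06
shift [ 0.0064 -0.0002 -0.0005] turn [ 0.0011 -0.0008  0.0005] deg [ 0.39 -0.29  0.17]
```

Emit:
apply_moves(
  plan=[0.006, 0, 0.001, -0.0005, -0.0005, 0, 0, 0.006, 0, 0, 0, 0, 0, 0],
)

```text
time_s: 15.82
tcp_pos: [0.5375, -0.262, 0.0283]
ee_rot: [2.149, 2.29, -0.019]
contact_force: [-10.3, -1.1, 11.3]
width: 0.099
```

```bash
python3 - <<'E'
from h import *
from go import go
go([.539,-.262,.0277],np.radians(3.9))
c=camera("wrist");f=c["frame"]
import pickle; pickle.dump((c,state()),open("w7.pkl","wb"))
cv2.imwrite("pics/w7.png",cv2.resize(f[80:340,200:500],(690,598),interpolation=cv2.INTER_CUBIC))
E
```

```text
t 15.82 tcp [ 0.5375 -0.262   0.0283] w 0.099 F [-10.3  -1.1  11.3] j6 1.06
shift [ 0.0061 -0.0001 -0.0023] turn [ 0.0016 -0.0012  0.0007] deg [ 0.58 -0.42  0.25]
```

View pics/w7.png

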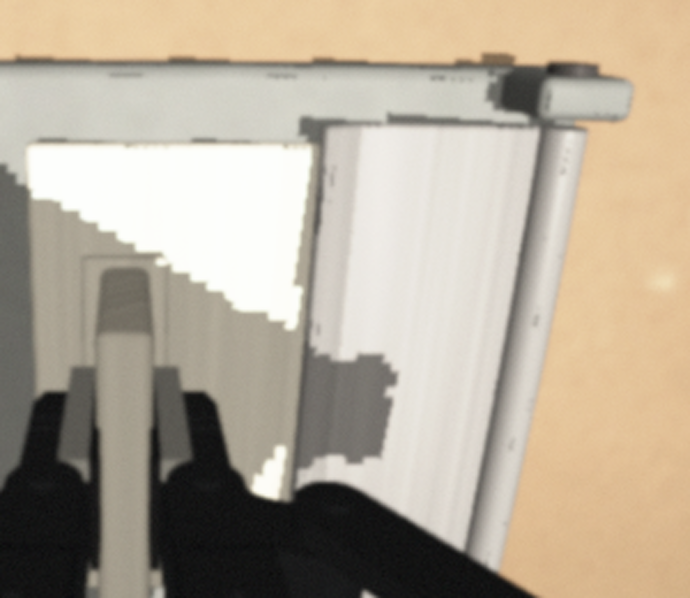

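```bash
python3 - <<'E'
from h import *
import pickle
c,s=pickle.load(open("w7.pkl","rb"))
def w(px,z): return onplane(c,np.array(px,float)/2.3+[200,80],z)[:,:2]
a=np.radians(3.9);n=np.array([-np.sin(a),np.cos(a)]);u=np.array([np.cos(a),np.sin(a)])
g=w([[0,62],[180,64],[460,70]],.016);k=w([[28,145],[180,144],[312,144]],.020);l=w([[330,126],[530,125]],.0265)
print("y' stage",(g@n).round(4),"coupon",(k@n).round(4),"leaf",(l@n).round(4))
print("coupon rear x'",w([[28,145],[31,250],[35,380]],.02)@u,"lip x'",w([[326,128],[312,300],[300,430]],.0275)@u,"rod centre x'(60mm)",w([[562,128],[530,320]],.0265)@u, "tcp x'",s["tcp_pos"][:2]@u)
E
```

```text
y' stage [-0.2281 -0.2287 -0.2295] coupon [-0.244  -0.2439 -0.2439] leaf [-0.2393 -0.2388]
coupon rear x' [0.49986234 0.49953862 0.49908499] lip x' [0.5571334  0.55704075 0.55684303] rod centre x'(60mm) [0.60339952 0.60366701] tcp x' 0.5183940870513931
```

Gaps measured: 15.2 mm to the stage edge (15 wanted), 4.9 mm to the leaf edge (5 wanted), 57.4 mm from coupon rear to lip (58 wanted). The coupon is home and centred, so I level it and press down.

Emit:
apply_moves(
  plan=[0.002, 0, -0.003, 0.0016, -0.0012, 0.0006, 0, 0.001, 0, -0.004, 0.0008, -0.0006, 0, 0, 0.001, 0, -0.004, 0.0004, -0.0003, 0, 0],
)

```text
time_s: 16.25
tcp_pos: [0.5375, -0.2619, 0.0277]
ee_rot: [-2.145, -2.293, -0.013]
contact_force: [-7.6, 2.6, 17.5]
width: 0.101
```

```bash
python3 go.py .5375 -.262 .0277 3.9
```

```text
t 16.25 tcp [ 0.5375 -0.2619  0.0277] w 0.101 F [-7.6  2.6 17.5] j6 1.05
shift [ 0.0002 -0.0006  0.    ] turn [-0.0012  0.0007  0.0003] deg [-0.42  0.26  0.1 ]
```

Emit:
apply_moves(
  plan=[0.001, 0, -0.005, -0.001, 0.0006, 0.0002, 0, 0.001, 0, -0.005, -0.0002, 0.0002, 0, 0, 0.001, 0, -0.006, 0, 0, 0, 0],
)

```text
time_s: 16.62
tcp_pos: [0.5374, -0.262, 0.0277]
ee_rot: [2.146, 2.293, -0.003]
contact_force: [-8.5, 2.8, 24.3]
width: 0.095
```

```bash
python3 - <<'E'
from h import *
from go import go
go([.5375,-.262,.0277],np.radians(3.9))
c=camera("wrist");f=c["frame"]
cv2.imwrite("pics/w8.png",cv2.resize(f,(768,576)))
for i in range(16): camera("top") if i==15 else camera("wrist")   # 0.8 s holding still
go([.5375,-.262,.0277],np.radians(3.9))
E
```

```text
t 16.62 tcp [ 0.5374 -0.262   0.0277] w 0.095 F [-8.5  2.8 24.3] j6 1.05
shift [ 0.0005 -0.      0.0001] turn [ 0.0003 -0.0001  0.0003] deg [ 0.11 -0.04  0.1 ]
t 17.48 tcp [ 0.5374 -0.262   0.0277] w 0.098 F [-9.3  2.1 21.8] j6 1.05
shift [0.0004 0.0001 0.0001] turn [ 0.0003 -0.0001  0.0003] deg [ 0.11 -0.03  0.1 ]
```

View pics/w8.png

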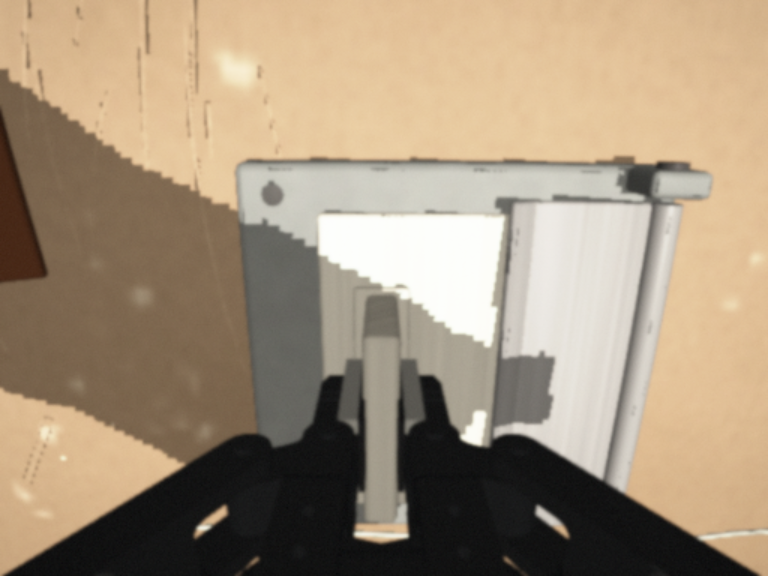

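The coupon is square on the bed (rear edge at column 320), tucked under the flat leaf (lip at column 505), and the press held steady at 22–24 N for 0.8 s. I hand the job in.

```bash
python3 -c "
from plant import *
print(sign_off())"
```

```text
the job is handed in; nothing more can be done
None
```

The aluminium coupon is home on the stage with its free edge under the leaf. I handed the job in at about 17.5 s, still gripping the fin and pressing down.

**What I did:** I gripped the coupon by its fin, carried it at about 0.22 m over the rack and laid it on the bed in front of the leaf. I then slid it under the leaf until the push force rose and it stopped moving. On the way I corrected it about 1.3 mm sideways.

**Last checks:**

| Check | Measured | Wanted |
|---|---|---|
| Gap, coupon side to stage edge | 15.2 mm | 15 mm |
| Gap, coupon side to leaf edge | 4.9 mm | 5 mm |
| Coupon rear edge to leaf lip | 57.4 mm | 58 mm |
| Coupon tilt | within about 0.1° | level |
| Yaw error against stage | about 0.1° | 0° |

- **Press:** the contact force was 22–24 N downward, steady over 0.8 s, with the coupon at bed height. That is well above the 7 N that presses the pad level.
- **Push on the stop:** about 9 N was still pushing against it.

**Less certain:**
- **Position at the stop:** the arm stopped about 1.5 mm short of my earlier estimate of home. The direct picture measurement agrees with home to about 0.6 mm, and the camera calibration is only good to about 2 mm.
- **Leaf:** it looked flat in the last pictures, but I did not measure its angle.
- **Jar, bottle and beaker:** I kept well clear of them but did not measure them again at the end.

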